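# Set the strap tensioner back with the setting bar and hold it

### The job

Pull the red-handled setting bar up out of its blue holder. With the steel rod of the bar, push the yellow tensioner arm at its steel fork back past the ratchet click, all the way to the rubber stop, and finish while still holding it there: keep the bar gripped, upright with its tip off the grey base plate, and pressing on the arm, so that the pawl does not carry it. Touch the arm only with the bar, and leave the timer, the label roll and the red cap where they are.

Things in the scene. Friction and masses are not known exactly. Their poses are not given: they have to be found in the camera images.
- setting_bar: the setting bar, 134 mm long, about 0.12 kg, loose: round steel rod, 10 mm diameter (lower 75 mm), below a red square handle 18 x 18 mm, 55 mm tall, with a small black end knob. Origin: centre of the rod's tip; z along the bar to the handle, which spans z = 75 to 130 mm with flats facing x and y. At the start it stands in the holder, handle resting on its top, tip 10 mm above the bench
- bar_holder: blue holder block, 46 x 46 mm and 85 mm high on a 64 x 64 x 6 mm foot, fixed to the bench, with an upright through hole of 14 mm. Origin: centre of its underside; z up. The bar's rod reaches 75 mm down into it, so it must be lifted more than 75 mm to come free.
- tensioner: grey base plate of the strap tensioner, 150 (x) x 250 (y) x 10 mm, fixed to the bench. Origin: centre of its underside; z up. It carries the pivot, the yellow arm (which reaches from the pivot towards +y), the pawl housing at the -y end, a white idler roller and the black rubber stop post on the +x side of the arm. The tallest parts are 66 mm above the bench.
- pivot_axis (a point): point on the arm's upright pivot axis, 45 mm above the bench
- push_point (a point): on the arm: centre of the steel push face between two fork ears, 45 mm above the bench, 120 mm along the arm from the pivot, offset 10 mm. Axes are the arm's: y along the arm from the pivot, -x out of the push face (where the bar comes from). Face and ears span 28 to 62 mm above the bench; ears stand 16 mm out of the face, 36 mm apart inside. Pushing is along +x, in an arc about the pivot
- tensioner_arm (a joint): arm angle, rad: 0 at rest (arm leans 0.35 rad from the plate's +y towards its -x), grows as it is pushed back, clockwise from above; the ratchet clicks at about 0.53; 0.75 is against the rubber stop. A spring resists: about 1.7 N at the push face at rest, 3.6 N at the stop; the pawl adds about 1 N before its click. Let go after the click, the arm rests on the pawl at about 0.53
- pawl (a joint): travel of the brass sprung pawl in m: 0 when out, up to about 0.008 when the arm's tail is riding over it; it snaps back to 0 at the click
- timer: white bench timer 62 x 62 x 22 mm, a bystander. Origin: centre of its underside
- label_roll: white label roll, 59 mm diameter, 30 mm high, a bystander. Origin: centre of its underside
- red_cap: red tube cap, 38 mm diameter, 34 mm high, a bystander. Origin: centre of its underside

How it is judged:
By the outcome, as a careful person would: the job done as asked, in the order asked, and still so for the second after the job is handed in, while the arm keeps its last pose, push and grip.
It also fails if it takes over 45 s, if anything falls off the work surface, if the arm or the gripper's body presses on something with over 40 N, if the wrist force passes 120 N, or if a joint passes its speed limit or range.

### The arm

A 6-joint arm with a two-finger parallel gripper is mounted at the origin on a cart in front of the work surface, level with it; the furniture and walls round the work are solid. World frame = base frame: x ahead of the robot, y to its left, z up, the work surface at z = 0. Lengths are in m, angles in rad, forces in N, time in s.
With the tool pointing down it reaches from about 0.35 to 0.775 m from the base axis. Payload 7.3 kg.
Tool frame: the origin (TCP) lies at the very end of the fingers, on their centre line; the grasp point (between the pads) lies 19 mm behind it (pinch_z is the distance from the TCP to the grasp point, in m); z points along the fingers, y is the line along which they close (so a half turn about z gives the same grasp; the last joint's range is limited). The gripper opens to 92 mm and grips with 3 to 60 N. Pads are 19 mm wide; open, the fingers measure 130 mm over their backs; the gripper's body (75 mm by 190 mm) begins 47 mm behind the grasp point.
Start: joints at [1.199, 0.342, 1.524, -0, 1.275, -0.146], TCP at [0.118, 0.512, 0.227] pointing down, gripper open.
Joint ranges: [-2.53, 2.53], [-0.77, 2.02], [0.04, 2.7], [-1, 4.14], [0.28, 2.66], [-3.11, 3.11]. Speed limits (rad/s): [2.57, 2.57, 3.14, 3.14, 3.14, 3.14].

### API

Orientations are given as [roll, pitch, yaw] about the fixed x, y, z axes, in that order (R = Rz(yaw) Ry(pitch) Rx(roll)).
In Python, from cell import * gives the robot as it stands.
- The arm moves only by the tool arm_command, never from a script. Its arguments are lists of equal length, an entry for each row: "fingers": the gripper command: -1 is fully open, 1 is shut, values between are in proportion; "travel": the shift along the tool's x, y, z in m, a list of three; "dr": the turn, a rotation vector about the tool's x, y, z in degrees, a list of three. In form: {"fingers": [fingers, ...], "travel": [[x, y, z], ...], "dr": [[wx, wy, wz], ...]}. A call has 1 to 8 rows; each row is the pose to reach, as a shift and turn from the pose commanded when the call began, along the tool's axes at that moment; what a row does not reach only later rows make up. A row lasts 1/12 s, in which the tool goes at most 41.7 mm and 7.16 degrees, less where a joint would pass 70% of its speed; a pose out of reach is approached as far as the arm can. A call with a gripper value outside its range is refused whole. The fingers move at their own pace and stop on an object; "squeeze" is the grip in N (left out, the last holds). Time passes only in rows, so rows that repeat a pose let the fingers close. It gives the time, the measured TCP pose, the force, the opening and the grip force at its end, in the units of the state.
- observe(): the state, without advancing time (a new reading comes with each control period).
- read_camera(name): name is "scene" or "top"; returns a dict with "color" (384x512x3 uint8, blue, green, red), "z_map" (384x512 float32, m along the optical axis (not along the pixel's ray), 0 where there is no reading), "fx", "fy", "cx", "cy" (pixels), "k1" (the pictures are not rectified: a ray, as slopes to the right and down, at radius r is drawn at 1 + k1 r^2 times it, then the intrinsics apply), "R" (3x3) and "t" (3): a world point X has camera coordinates R X + t. Camera axes: x right, y down, z forward; pixel columns grow to the right and rows downward; lengths in m; the calibration is good to about 2 mm. A picture is of the moment at which its call begins.
- hand_in(): hands the job in; it is judged then, once.
The state is a dict: "time": time; "qpos": joint angles; "qvel": joint speeds; "joint_efforts": joint torques, N m; "tool_pos": TCP position; "tool_rot": TCP orientation; "contact_force": force on the tool from outside, world axes, zero at the start; "torque": the same for the moment, N m; "opening": finger opening in m; "grip_force": force on a finger pad.
Only numpy, scipy, OpenCV 4.12 (cv2) and the standard library are available. Lean on these libraries where they do the work, as an engineer would, in place of code of your own. Each camera call takes 0.05 s, during which the arm holds its last target. There are 200 camera calls.

## Working session

There is one attempt and no reset: what is moved stays moved. The work goes in short steps, Python scripts to look and compute and a tool call to move; the robot and the scene stay as the last step left them, time stands still between calls to the robot, and variables do not carry over. Pictures are saved under pics/ and viewed, at most 10 in all, crops included, and the job is handed in when it is done.

Besides the shell and the picture viewer there is one more tool, called after "Call:" as a command line: name --argument value ..., lists and objects as JSON in quotes. arm_command: Moves the arm, as the interface text tells. Its arguments: {"type":"object","properties":{"fingers":{"type":"array","items":{"type":"number"}},"travel":{"type":"array","items":{"type":"array","items":{"type":"number"}}},"dr":{"type":"array","items":{"type":"array","items":{"type":"number"}}},"squeeze":{"type":"number"}},"required":["fingers","travel","dr"]}

```bash
ls; mkdir -p pics
cat > h.py <<'E'
from cell import *
import numpy as np, cv2
def pts(im):
    z=im["z_map"]; v,u=np.mgrid[0:z.shape[0],0:z.shape[1]]
    xd=(u-im["cx"])/im["fx"]; yd=(v-im["cy"])/im["fy"]; x,y=xd.copy(),yd.copy()
    for _ in range(8):
        s=1+im["k1"]*(x*x+y*y); x,y=xd/s,yd/s
    P=np.stack([x*z,y*z,z],-1)-im["t"]
    W=P@np.array(im["R"]); W[z==0]=np.nan
    return W
E
python3 - <<'E'
from h import *
s=observe(); print(s)
for n in("scene","top"):
    im=read_camera(n); cv2.imwrite(f"pics/{n}0.png",im["color"]); np.savez(f"{n}0.npz",**im)
    print(n,im["fx"],im["k1"],-np.array(im["R"]).T@im["t"], np.round(im["R"],2).tolist())
E
```

```text
pics
{'time': 0.0, 'qpos': array([ 1.19903373e+00,  3.42709080e-01,  1.52503851e+00, -2.22814627e-06,
        1.27539924e+00, -1.45971182e-01]), 'qvel': array([-0.00069719, -0.00083918,  0.00043256,  0.00181121,  0.00111411,
       -0.00197548]), 'joint_efforts': array([ 1.45920269e-03, -4.31238449e+01, -2.44223267e+01,  7.19418470e-02,
        5.59475936e-02, -1.66351938e-04]), 'tool_pos': array([0.11734659, 0.51128866, 0.22604455]), 'tool_rot': array([-3.14005469e+00, -2.23952738e-04,  2.91580171e+00]), 'contact_force': array([-0.67517191, -0.04361565,  0.40684913]), 'torque': array([ 0.00757998,  0.00022471, -0.0100453 ]), 'grip_force': 0.0, 'opening': 0.09178297734744749}
scene 359.18211992309455 -0.0357079787724007 [0.09266162 0.43119397 0.69735865] [[-0.67, -0.75, -0.0], [-0.54, 0.48, -0.69], [0.52, -0.46, -0.72]]
top 379.95354674765986 -0.017456805154283078 [0.44552007 0.043183   1.1680925 ] [[-0.0, -1.0, -0.01], [-1.0, 0.0, -0.08], [0.08, 0.01, -1.0]]
```

View pics/scene0.png

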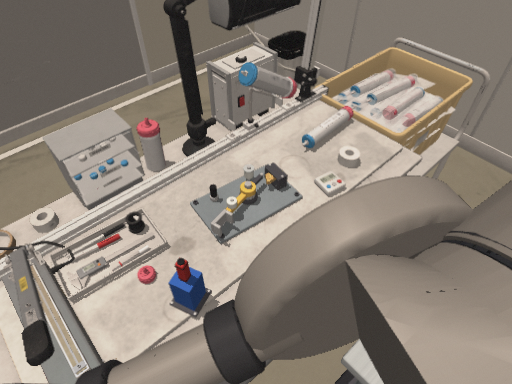

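View pics/top0.png

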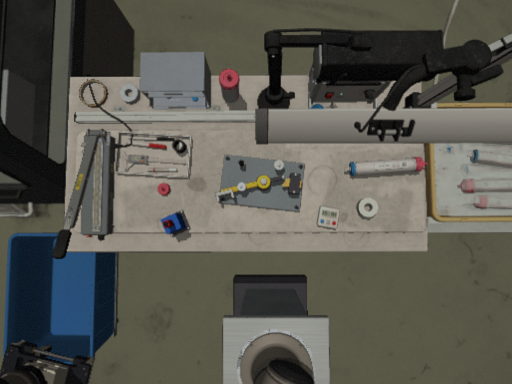

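The scene view shows the holder at about (187,290), the red handle at (183,270) and the tensioner at (247,200). In the top view the holder is at (174,222), the plate at (262,182), the fork near (222,196), the pivot at (264,182) and the stop at (242,164). A lamp tube lies across the upper right. Next I'll measure these.

Run:
```python
from h import *
for n in("scene","top"):
    im=dict(np.load(f"{n}0.npz")); W=pts(im); c=im["color"]; hsv=cv2.cvtColor(c,cv2.COLOR_BGR2HSV)
    H,S,V=[hsv[...,i].astype(int) for i in range(3)]
    X,Y,Z=W[...,0],W[...,1],W[...,2]
    def rep(name,m):
        k,l,st,ce=cv2.connectedComponentsWithStats(m.astype(np.uint8))
        for i in range(1,k):
            if st[i,4]>12:
                q=W[l==i]; q=q[~np.isnan(q[:,0])]
                if len(q)==0: continue
                top=q[q[:,2]>np.nanmax(q[:,2])-.012]
                print(n,name,ce[i].round(),st[i,4],"med",np.median(q,0).round(3),"top",top.mean(0).round(3),q[:,2].max().round(3), 'ext',q.min(0).round(3),q.max(0).round(3))
    reg=(X>.35)&(X<.75)&(Y>-.3)&(Y<.5)&(Z<.25)
    rep("red",reg&((H<8)|(H>172))&(S>130)&(V>60))
    rep("blue",reg&(H>100)&(H<130)&(S>130)&(V>40))
    rep("yellow",reg&(H>18)&(H<32)&(S>130)&(V>90))
    # plate rectangle: z 5..15 mm, greyish
    reg2=(X>.4)&(X<.75)&(Y>-.2)&(Y<.25)
    m=reg2&(Z>.004)&(Z<.016)&(V<150)&(S<90)
    m=cv2.morphologyEx(m.astype(np.uint8),cv2.MORPH_OPEN,np.ones((3,3)))
    k,l,st,ce=cv2.connectedComponentsWithStats(m); i=1+np.argmax(st[1:,4])
    q=W[l==i]; r=cv2.minAreaRect((q[:,:2]*1000).astype(np.float32)); print("plate",r,np.median(q[:,2]))
    # tall parts over plate
    m=reg2&(Z>.02)&(Z<.09); rep("tall",m)
    if n=="scene":
        cv2.imwrite("pics/crop1.png",cv2.resize(c[150:330,130:330],None,fx=3,fy=3,interpolation=cv2.INTER_CUBIC))
```

```text
scene red [293.  90.] 35 med [ 0.674 -0.237  0.156] top [ 0.678 -0.244  0.169] 0.175 ext [ 0.67  -0.248  0.138] [ 0.686 -0.221  0.175]
scene red [108. 241.] 123 med [0.668 0.365 0.014] top [0.668 0.365 0.013] 0.019 ext [0.66  0.34  0.005] [0.68  0.389 0.019]
scene red [183. 271.] 191 med [0.426 0.305 0.12 ] top [0.428 0.303 0.138] 0.143 ext [0.421 0.291 0.089] [0.438 0.312 0.143]
scene red [146. 274.] 214 med [0.533 0.343 0.015] top [0.536 0.343 0.03 ] 0.036 ext [0.519 0.326 0.003] [0.552 0.36  0.036]
scene blue [246.  79.] 110 med [ 0.692 -0.081  0.241] top [ 0.693 -0.082  0.244] 0.25 ext [ 0.671 -0.09   0.23 ] [ 0.728 -0.074  0.25 ]
scene blue [308. 140.] 60 med [ 0.588 -0.229  0.032] top [ 0.592 -0.23   0.039] 0.045 ext [ 0.574 -0.234  0.008] [ 0.614 -0.225  0.045]
scene blue [188. 289.] 918 med [0.418 0.31  0.069] top [0.425 0.304 0.084] 0.089 ext [0.402 0.272 0.004] [0.453 0.33  0.089]
scene yellow [245. 193.] 214 med [0.544 0.051 0.047] top [0.549 0.047 0.051] 0.056 ext [0.533 0.018 0.034] [0.573 0.089 0.056]
scene yellow [230. 209.] 19 med [0.532 0.112 0.043] top [0.523 0.124 
[... 2193 characters left out ...]
[0.597 0.093 0.02 ] [0.617 0.111 0.059]
top tall [278. 165.] 80 med [ 0.601 -0.01   0.051] top [ 0.602 -0.01   0.051] 0.057 ext [ 0.59  -0.024  0.029] [0.617 0.003 0.057]
top tall [293. 184.] 275 med [ 0.547 -0.053  0.05 ] top [ 0.548 -0.056  0.05 ] 0.056 ext [ 0.517 -0.078  0.021] [ 0.579 -0.021  0.056]
top tall [249. 186.] 524 med [0.54  0.073 0.051] top [0.529 0.112 0.062] 0.068 ext [ 0.494 -0.024  0.02 ] [0.576 0.176 0.068]
top tall [326. 217.] 154 med [ 0.448 -0.154  0.021] top [ 0.449 -0.154  0.022] 0.026 ext [ 0.418 -0.19   0.02 ] [ 0.478 -0.129  0.026]
top tall [335. 225.] 15 med [ 0.427 -0.18   0.021] top [ 0.425 -0.179  0.022] 0.024 ext [ 0.418 -0.186  0.02 ] [ 0.43  -0.174  0.024]
```

View pics/crop1.png

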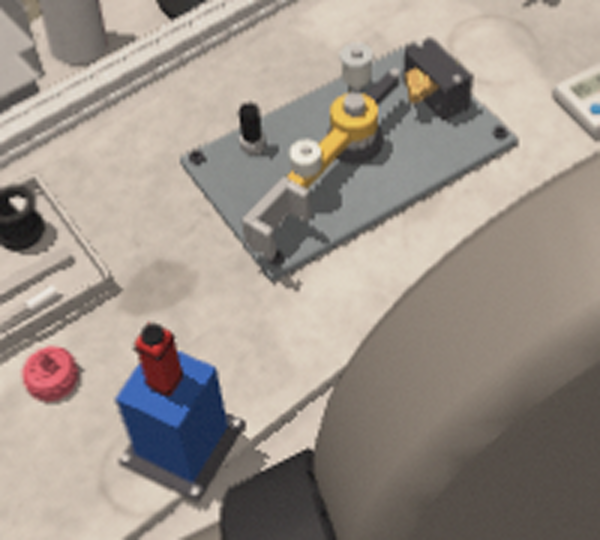

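The crop shows the handle upright at crop (160,355) with the holder below it. The fork's channel opens towards the robot, at crop (285,215). The hub is at (353,115) and the stop at (250,125). Next I need the holder yaw, the pivot and the fork pose.

Run:
```python
from h import *
for n in("scene","top"):
    im=dict(np.load(f"{n}0.npz")); W=pts(im); c=im["color"]; hsv=cv2.cvtColor(c,cv2.COLOR_BGR2HSV)
    H,S,V=[hsv[...,i].astype(int) for i in range(3)]
    X,Y,Z=W[...,0],W[...,1],W[...,2]
    rect=lambda m:cv2.minAreaRect((W[m][:,:2]*1000).astype(np.float32))
    b=(X>.37)&(X<.48)&(Y>.25)&(Y<.36)
    print(n,"holder top",rect(b&(abs(Z-.085)<.005)&(S>110)), "handle",rect(b&(Z>.095)&(Z<.135)), "knob",np.nanmean(W[b&(Z>.139)],0))
    # plate
    m=(X>.42)&(X<.68)&(Y>-.12)&(Y<.22)&(Z>.004)&(Z<.08)
    m=cv2.morphologyEx(m.astype(np.uint8),cv2.MORPH_OPEN,np.ones((3,3))).astype(bool)
    q=W[m&(Z<.014)]; 
    print("plate",cv2.minAreaRect((q[:,:2]*1000).astype(np.float32)), cv2.boxPoints(cv2.minAreaRect((q[:,:2]*1000).astype(np.float32))).round().tolist())
    hub=(H>18)&(H<32)&(S>120)&(V>90)&(Y<.075)&(Y>-.0)&(Z>.046)&(Z<.06)&(X>.5)&(X<.6)
    print("hub",cv2.minEnclosingCircle((W[hub][:,:2]*1000).astype(np.float32)))
    f=(Y>.08)&(Y<.2)&(X>.47)&(X<.575)&(Z>.055)&(S<70)
    print("high near fork"); 
    for p in W[f][np.argsort(W[f][:,1])][::2]: print(p.round(3).tolist(),end=" ")
    print()
```

```text
scene holder top ((432.3750915527344, 300.9923400878906), (45.69825744628906, 46.96548080444336), 22.767257690429688) handle ((427.7048034667969, 303.3281555175781), (23.025697708129883, 13.425896644592285), 67.78311920166016) knob [0.43135001 0.30171945 0.14251516]
plate ((555.8419799804688, 41.080223083496094), (250.2185821533203, 152.76181030273438), 83.18933868408203) [[465.0, -74.0], [617.0, -92.0], [647.0, 156.0], [495.0, 174.0]]
hub ((552.0782470703125, 44.00728988647461), 28.394916534423828)
high near fork
[0.541, 0.088, 0.063] [0.546, 0.09, 0.064] [0.545, 0.091, 0.062] [0.548, 0.091, 0.063] [0.532, 0.092, 0.063] [0.536, 0.092, 0.064] [0.531, 0.094, 0.062] [0.541, 0.094, 0.064] [0.53, 0.094, 0.056] [0.536, 0.095, 0.062] [0.528, 0.096, 0.055] [0.53, 0.097, 0.065] [0.533, 0.098, 0.063] [0.543, 0.098, 0.066] [0.551, 0.098, 0.063] [0.547, 0.099, 0.063] [0.528, 0.099, 0.061] [0.528, 0.099, 0.058] [0.531, 0.1, 0.063] [0.552, 0.1, 0.063] [0.548, 0.101, 0.064] [0.529, 0.102, 0.056] [0.546, 0.102, 0.062] [0.542, 0.102, 0.066] [0.527, 0.103, 0.061] [0.549, 0.103, 0.064] [0.531, 0.103, 
[... 3548 characters left out ...]
135, 0.061] [0.528, 0.138, 0.06] [0.522, 0.138, 0.059] [0.519, 0.141, 0.062] [0.522, 0.144, 0.062] [0.525, 0.144, 0.059] [0.519, 0.146, 0.064] [0.525, 0.147, 0.06] [0.522, 0.15, 0.062] [0.516, 0.15, 0.061] [0.519, 0.152, 0.063] [0.522, 0.153, 0.06] [0.516, 0.155, 0.064] [0.513, 0.156, 0.057] [0.516, 0.158, 0.062] [0.522, 0.159, 0.059] [0.516, 0.161, 0.061] [0.522, 0.162, 0.059] [0.519, 0.164, 0.06] [0.496, 0.165, 0.055] [0.504, 0.167, 0.064] [0.513, 0.167, 0.062] [0.516, 0.167, 0.061] [0.519, 0.167, 0.06] [0.501, 0.17, 0.065] [0.519, 0.17, 0.063] [0.51, 0.17, 0.061] [0.499, 0.17, 0.06] [0.496, 0.17, 0.057] [0.516, 0.173, 0.062] [0.507, 0.173, 0.062] [0.504, 0.173, 0.06] [0.516, 0.176, 0.063]
```

Run:
```python
from h import *
W=pts(dict(np.load("top0.npz")))
for p in [(270,125),(300,125),(380,125),(280,97),(275,50),(180,65),(230,78),(330,90)]: print(p,W[p[1],p[0]].round(3))
```

```text
(270, 125) [0.604 0.026 0.53 ]
(300, 125) [ 0.604 -0.025  0.527]
(380, 125) [ 0.598 -0.155  0.55 ]
(280, 97) [ 0.797 -0.015  0.085]
(275, 50) [0.79  0.012 0.412]
(180, 65) [0.855 0.257 0.186]
(230, 78) [0.837 0.127 0.133]
(330, 90) [ 0.802 -0.153  0.129]
```

Call:
arm_command --fingers '[-1,-1,-1,-1,-1,-1,-1,-1]' --travel '[[-0.035,-0.013,0],[-0.07,-0.027,0],[-0.105,-0.04,0],[-0.14,-0.054,0],[-0.175,-0.067,0],[-0.21,-0.08,0],[-0.245,-0.094,0],[-0.28,-0.107,0]]' --dr '[[0,0,5],[0,0,10],[0,0,16],[0,0,22],[0,0,28],[0,0,34],[0,0,40],[0,0,46]]'

```text
time: 0.77
tool_pos: [0.3675, 0.3432, 0.2265]
tool_rot: [-3.141, -0.0, 2.108]
contact_force: [1.1, 0.9, -0.4]
opening: 0.0919
grip_force: 0.0
```

Call:
arm_command --fingers '[-1,-1,-1,-1,-1]' --travel '[[-0.03,0.014,0.01],[-0.055,0.026,0.025],[-0.07,0.033,0.045],[-0.07,0.033,0.055],[-0.07,0.033,0.055]]' --dr '[[0,0,4],[0,0,8],[0,0,8],[0,0,8],[0,0,8]]'

```text
time: 1.18
tool_pos: [0.4297, 0.3005, 0.1689]
tool_rot: [-3.136, 0.0, 1.972]
contact_force: [-0.9, -0.5, -0.0]
opening: 0.0917
grip_force: 0.0
```

Run:
```python
from h import *
s=observe(); print(s["tool_pos"],s["tool_rot"])
a,b=read_camera("scene"),read_camera("top")
np.savez("scene1.npz",**a)
cv2.imwrite("pics/c2.png",np.hstack([cv2.resize(a["color"][150:350,100:300],(400,400)),cv2.resize(b["color"][130:260,120:250],(400,400))]))
for im in(a,b):
    W=pts(im);X,Y,Z=np.moveaxis(W,-1,0);S=cv2.cvtColor(im["color"],cv2.COLOR_BGR2HSV)[...,1]
    m=(X>.4)&(X<.46)&(Y>.27)&(Y<.33)&(Z>.095)&(Z<.146)&(S>120)
    print(m.sum(), W[m].mean(0) if m.any() else 0)
```

```text
[0.42970802 0.30053054 0.16894059] [-3.13563432e+00  9.17685609e-05  1.97154464e+00]
185 [0.42670858 0.30320942 0.12108896]
37 [0.43289348 0.29556785 0.12588868]
```

View pics/c2.png

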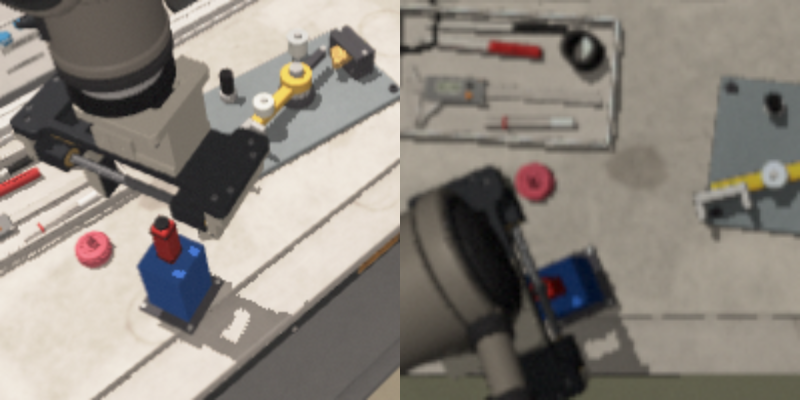

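The left half shows the open fingers straddling the red handle, which is at (165,235) in that half. The right half shows the gripper over the holder, aligned with its flats. Next I descend and grip.

Call:
arm_command --fingers '[-1,-1,-1,-1,-1]' --travel '[[0,0.002,0.02],[0,0.002,0.04],[0,0.002,0.06],[0,0.002,0.07],[0,0.002,0.07]]' --dr '[[0,0,0],[0,0,0],[0,0,0],[0,0,0],[0,0,0]]' --squeeze 40

```text
time: 1.7
tool_pos: [0.4312, 0.3029, 0.1007]
tool_rot: [-3.139, 0.0, 1.975]
contact_force: [-0.8, -0.2, -0.9]
opening: 0.0917
grip_force: 0.0
```

Call:
arm_command --fingers '[0.3,0.6,1,1,1,1,1,1]' --travel '[[0,0,0],[0,0,0],[0,0,0],[0,0,0],[0,0,0],[0,0,0],[0,0,0],[0,0,0]]' --dr '[[0,0,0],[0,0,0],[0,0,0],[0,0,0],[0,0,0],[0,0,0],[0,0,0],[0,0,0]]'

```text
time: 2.37
tool_pos: [0.4327, 0.3026, 0.1018]
tool_rot: [3.141, -0.0, 1.973]
contact_force: [-0.3, 0.2, -0.4]
opening: 0.043
grip_force: 0.0
```

Call:
arm_command --fingers '[1,1,1,1,1,1,1,1]' --travel '[[0,0,0],[0,0,0],[0,0,0],[0,0,0],[0,0,0],[0,0,0],[0,0,0],[0,0,0]]' --dr '[[0,0,0],[0,0,0],[0,0,0],[0,0,0],[0,0,0],[0,0,0],[0,0,0],[0,0,0]]'

```text
time: 3.03
tool_pos: [0.4327, 0.3026, 0.1017]
tool_rot: [-3.142, -0.0, 1.973]
contact_force: [0.3, 0.8, -0.1]
opening: 0.0181
grip_force: 40.0
```

Call:
arm_command --fingers '[1,1,1,1,1,1,1,1]' --travel '[[0,0,-0.01],[0,0,-0.025],[0,0,-0.04],[0,0,-0.055],[0,0,-0.07],[0,0,-0.085],[0,0,-0.1],[0,0,-0.105]]' --dr '[[0,0,0],[0,0,0],[0,0,0],[0,0,0],[0,0,0],[0,0,0],[0,0,0],[0,0,0]]'

```text
time: 3.7
tool_pos: [0.4335, 0.3031, 0.2096]
tool_rot: [3.137, -0.0, 1.973]
contact_force: [1.2, -0.4, -1.1]
opening: 0.0178
grip_force: 40.0
```

Run:
```python
from h import *
s=observe(); print(s["tool_pos"],s["tool_rot"],s["contact_force"],s["opening"])
a,b=read_camera("scene"),read_camera("top")
cv2.imwrite("pics/c3.png",np.hstack([cv2.resize(a["color"][120:320,80:280],(400,400)),cv2.resize(b["color"][130:260,120:250],(400,400))]))
```

```text
[0.43350434 0.30305596 0.20959775] [ 3.13742144e+00 -3.71410194e-04  1.97340495e+00] [ 1.16240158 -0.42543384 -1.11260381] 0.01775448290393362
```

View pics/c3.png

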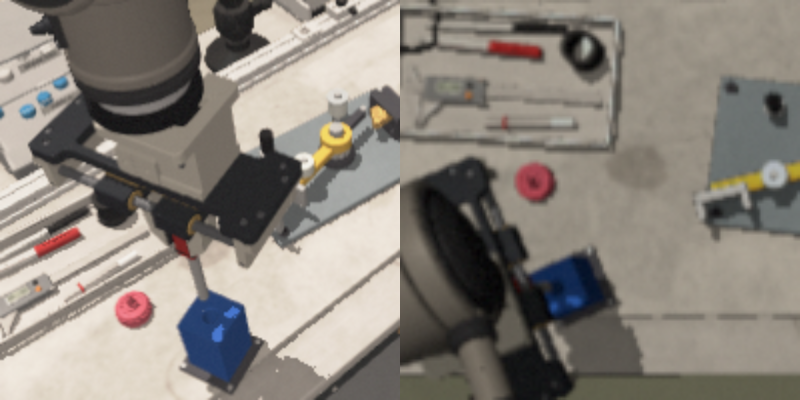

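The left half shows the bar held upright, with the rod tip at (205,298) above the holder's empty hole at (208,315). Next I carry it to the front of the fork.

Call:
arm_command --fingers '[1,1,1,1,1,1,1,1]' --travel '[[-0.012,-0.002,-0.01],[-0.035,-0.005,-0.01],[-0.06,-0.008,-0.01],[-0.085,-0.011,-0.01],[-0.11,-0.014,0],[-0.135,-0.018,0],[-0.155,-0.021,0],[-0.165,-0.022,0]]' --dr '[[0,0,2],[0,0,6],[0,0,10],[0,0,14],[0,0,18],[0,0,22],[0,0,27],[0,0,30]]'

```text
time: 4.47
tool_pos: [0.477, 0.1391, 0.2061]
tool_rot: [-3.14, 0.001, 1.442]
contact_force: [0.0, -0.2, -1.0]
opening: 0.0177
grip_force: 40.0
```

Run:
```python
from h import *
s=observe(); print(s["tool_pos"],s["tool_rot"],s["contact_force"],s["opening"])
a,b=read_camera("scene"),read_camera("top")
cv2.imwrite("pics/c4.png",np.hstack([cv2.resize(a["color"][80:280,120:320],(400,400)),cv2.resize(b["color"][130:260,170:300],(400,400))]))
```

```text
[0.47704455 0.13909496 0.20614167] [-3.13999854e+00  1.33762417e-03  1.44183314e+00] [ 0.04657899 -0.17177425 -0.99993139] 0.017707393358401206
```

View pics/c4.png

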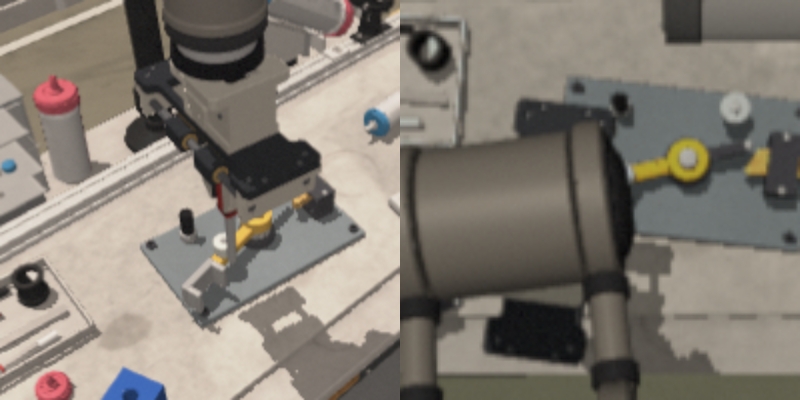

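The left half shows the bar hanging in front of the fork: the rod is at (232,235) and the fork at (205,285), which is still far below. Next I descend.

Call:
arm_command --fingers '[1,1,1,1,1,1,1]' --travel '[[0,0,0.015],[0,0,0.035],[0,0,0.055],[0,0,0.072],[0,0,0.085],[0,0,0.091],[0,0,0.091]]' --dr '[[0,0,0],[0,0,0],[0,0,0],[0,0,0],[0,0,0],[0,0,0],[0,0,0]]'

```text
time: 5.15
tool_pos: [0.4759, 0.1424, 0.1144]
tool_rot: [-3.138, 0.001, 1.451]
contact_force: [-0.2, -0.2, -0.6]
opening: 0.0175
grip_force: 40.0
```

Run:
```python
from h import *
s=observe(); print(s["tool_pos"],s["tool_rot"],s["contact_force"],s["opening"])
a=read_camera("scene")
cv2.imwrite("pics/c5.png",cv2.resize(a["color"][140:260,180:300],(600,600),interpolation=cv2.INTER_CUBIC))
W=pts(a);X,Y,Z=np.moveaxis(W,-1,0);S=cv2.cvtColor(a["color"],cv2.COLOR_BGR2HSV)[...,1]
m=(abs(X-.477)<.02)&(abs(Y-.14)<.02)&(Z>.02)&(Z<.095)
q=W[m]
for lo in(.02,.035,.05,.065,.08):
    k=(q[:,2]>=lo)&(q[:,2]<lo+.015); print(lo,k.sum(),q[k].mean(0).round(4) if k.any() else '')
f=(Y>.11)&(Y<.185)&(X>.49)&(X<.535)&(Z>.055)&(Z<.068)&(S<80)
print("fork",cv2.minAreaRect((W[f][:,:2]*1000).astype(np.float32)),f.sum())
```

```text
[0.47589025 0.14239468 0.11436674] [-3.13826378e+00  7.02029461e-04  1.45099129e+00] [-0.2286707  -0.18573381 -0.58440352] 0.01751110803808492
0.02 12 [0.4719 0.1428 0.0297]
0.035 18 [0.4726 0.142  0.0428]
0.05 20 [0.4723 0.1426 0.058 ]
0.065 20 [0.4726 0.1425 0.0725]
0.08 14 [0.4721 0.1424 0.0871]
fork ((515.2793579101562, 149.76182556152344), (24.803691864013672, 53.410621643066406), 18.342512130737305) 143
```

View pics/c5.png

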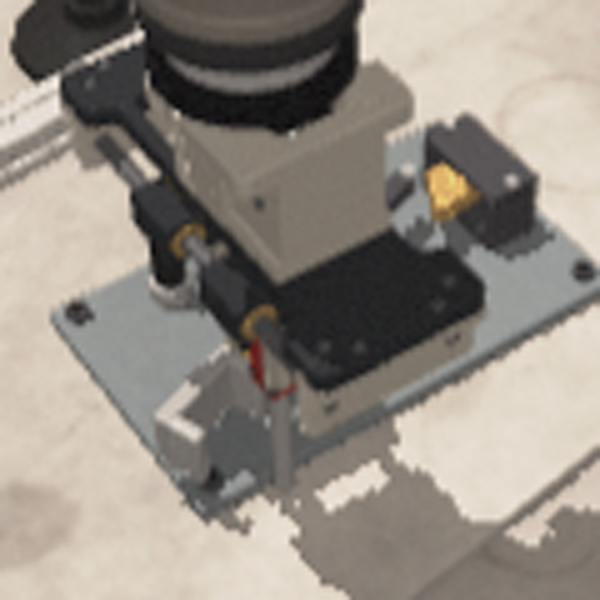

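The rod stands upright at (285,450), just in front of the fork mouth at (215,430), and lines up with it. Next I push along the arc.

Call:
arm_command --fingers '[1,1,1,1,1,1,1,1]' --travel '[[0.002,0.008,0],[0.005,0.016,0],[0.008,0.025,0],[0.01,0.031,0],[0.012,0.037,0],[0.014,0.042,0],[0.016,0.047,0],[0.018,0.052,0]]' --dr '[[0,0,0],[0,0,0],[0,0,0],[0,0,0],[0,0,0],[0,0,0],[0,0,0],[0,0,0]]'

```text
time: 5.87
tool_pos: [0.531, 0.1536, 0.1156]
tool_rot: [-3.141, 0.001, 1.45]
contact_force: [-2.3, -2.4, -1.4]
opening: 0.0176
grip_force: 40.0
```

Call:
arm_command --fingers '[1,1,1,1,1,1,1,1]' --travel '[[0.002,0.006,0],[0.003,0.012,0],[0.004,0.018,0],[0.005,0.024,0],[0.006,0.03,0],[0.006,0.036,0],[0.006,0.042,0],[0.006,0.046,0]]' --dr '[[0,0,0],[0,0,0],[0,0,0],[0,0,0],[0,0,0],[0,0,0],[0,0,0],[0,0,0]]'

```text
time: 6.53
tool_pos: [0.5781, 0.154, 0.1154]
tool_rot: [3.142, -0.0, 1.449]
contact_force: [-3.0, -0.4, -1.1]
opening: 0.0179
grip_force: 40.0
```

Run:
```python
from h import *
s=observe(); print(s["tool_pos"],s["tool_rot"],s["contact_force"],s["opening"])
a,b=read_camera("scene"),read_camera("top")
cv2.imwrite("pics/c6.png",np.hstack([cv2.resize(a["color"][130:250,170:290],(400,400),interpolation=cv2.INTER_CUBIC),cv2.resize(b["color"][130:230,210:310],(400,400))]))
```

```text
[0.57806612 0.15395495 0.11542464] [ 3.14152779e+00 -7.46932904e-05  1.44949289e+00] [-3.04187862 -0.35564196 -1.07478671] 0.017886634999000322
```

View pics/c6.png

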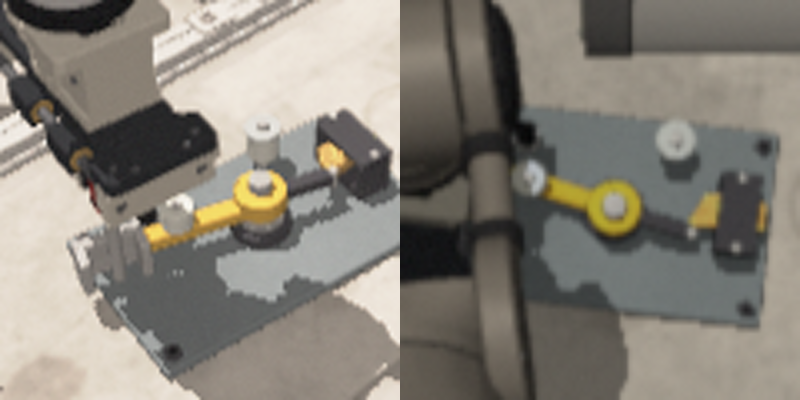

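The left half shows the rod inside the fork at (120,245) and the arm well rotated. The top half shows the arm running from the hub at (615,205) to the roller at (528,178), with its tail at the pawl at (690,232). I'll carry on to the stop.

Call:
arm_command --fingers '[1,1,1,1,1,1]' --travel '[[0,0.006,0],[-0.001,0.011,0],[-0.002,0.015,0],[-0.003,0.019,0],[-0.004,0.022,0],[-0.004,0.022,0]]' --dr '[[0,0,0],[0,0,0],[0,0,0],[0,0,0],[0,0,0],[0,0,0]]'

```text
time: 7.13
tool_pos: [0.5993, 0.1475, 0.1156]
tool_rot: [3.141, -0.001, 1.449]
contact_force: [-3.9, 2.1, -2.1]
opening: 0.0177
grip_force: 40.0
```

Call:
arm_command --fingers '[1,1,1,1]' --travel '[[-0.0005,0.0015,0],[-0.001,0.003,0],[-0.0015,0.004,0],[-0.0015,0.004,0]]' --dr '[[0,0,0],[0,0,0],[0,0,0],[0,0,0]]'

```text
time: 7.47
tool_pos: [0.6015, 0.1463, 0.1156]
tool_rot: [-3.139, -0.001, 1.45]
contact_force: [-6.2, 4.4, -1.8]
opening: 0.0177
grip_force: 40.0
```

Call:
arm_command --fingers '[1,1,1,1]' --travel '[[-0.0005,0.001,0],[-0.001,0.002,0],[-0.001,0.002,0],[-0.001,0.002,0]]' --dr '[[0,0,0],[0,0,0],[0,0,0],[0,0,0]]'

```text
time: 7.8
tool_pos: [0.6021, 0.1459, 0.1156]
tool_rot: [-3.137, -0.002, 1.45]
contact_force: [-9.9, 6.1, 0.4]
opening: 0.0175
grip_force: 40.0
```

Run:
```python
from h import *
s=observe(); print(s["tool_pos"],s["tool_rot"],s["contact_force"],s["opening"],s["torque"])
a,b=read_camera("scene"),read_camera("top")
cv2.imwrite("pics/c7.png",np.hstack([cv2.resize(a["color"][130:250,170:290],(400,400),interpolation=cv2.INTER_CUBIC),cv2.resize(b["color"][130:230,210:310],(400,400))]))
for im in(a,b):
    W=pts(im);X,Y,Z=np.moveaxis(W,-1,0);h=cv2.cvtColor(im["color"],cv2.COLOR_BGR2HSV).astype(int)
    yl=(h[...,0]>18)&(h[...,0]<32)&(h[...,1]>120)&(h[...,2]>90)&(X>.5)&(X<.65)&(Y>.062)&(Y<.2)&(Z>.03)&(Z<.06)
    q=W[yl][:,:2]
    l=cv2.fitLine(q.astype(np.float32),cv2.DIST_L2,0,.001,.001).ravel(); print(len(q),l,"theta",np.radians(103.3)-np.arctan2(abs(l[1]),l[0]*np.sign(l[1])))
    w=(h[...,1]<40)&(h[...,2]>150)&(abs(Z-.063)<.006)&(X>.53)&(X<.66)&(Y>.06)&(Y<.15)
    c=W[w].mean(0) if w.any() else None; print("idler",c, w.sum(), c is not None and np.radians(103.3)-np.arctan2(c[1]-.0355,c[0]-.5553))
    m=(abs(X-.6)<.025)&(abs(Y-.15)<.025)&(Z>.064)&(Z<.1); print("rod",W[m].mean(0) if m.any() else 0)
```

```text
[0.60211746 0.14585332 0.1155758 ] [-3.13665294e+00 -1.73658227e-03  1.44995907e+00] [-9.8741661   6.13306733  0.44878032] 0.01747749445687839 [1.40803098 2.26033251 0.00869382]
143 [0.5112974  0.85940385 0.5811283  0.09007111] theta 0.7688225582204817
idler [0.58899091 0.09935682 0.06259201] 73 0.7176124580720289
rod [0.59853891 0.14731783 0.07534137]
42 [0.60335594 0.797472   0.5724544  0.07122821] theta 0.8798314407430647
idler [0.58616947 0.08477079 0.06208007] 12 0.791825269670041
rod 0
```

View pics/c7.png

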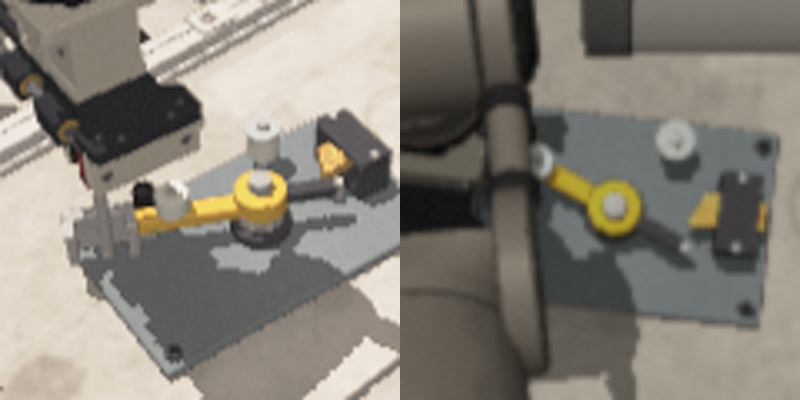

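The left half shows the arm against the black stop at (145,195), with the rod upright in the fork at (105,225). The right half shows the tail at (685,245), past the pawl. Force is rising steeply with almost no motion and the angle is about 0.75, so the arm is on the stop.

```bash
python3 -c "
from cell import *
print(hand_in())"
```

```text
the job is handed in; nothing more can be done
None
```

I handed in the job at about 8 s with the arm held against the rubber stop (about 0.75 rad, past the click) by the gripped, upright bar, pushing with about 11 N and its tip about 14 mm above the plate. I made no moves near the timer, label roll or red cap; the hand-in gave no verdict.

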